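# Move the clip-fit battery cover to the loaded backup unit

### The arm

A 6-joint arm with a two-finger parallel gripper is mounted at the origin on the work surface. World frame = base frame: x ahead of the robot, y to its left, z up, the work surface at z = 0. Lengths are in m, angles in rad, forces in N, time in s.
With the tool pointing down it reaches from about 0.25 to 0.725 m from the base axis. Payload 4 kg.
Tool frame: the origin (TCP) lies midway between the tips of the shut fingers; the grasp point (between the pads) lies 19 mm behind it; z points along the fingers, y is the line along which they close (so a half turn about z gives the same grasp; the last joint's range is limited). The gripper opens to 85 mm and grips with 20 to 120 N. Pads are 22 mm wide; open, the fingers measure 114 mm over their backs; the gripper's body (76 mm by 85 mm) begins 54 mm behind the grasp point. The pads swing forward as they close: fully open they stand 13 mm farther back than shut.
Start: joints at [-1.261, 0.241, 0.005, 1.335, 0, 1.571], TCP at [0.152, -0.476, 0.199] pointing down, gripper open.
Joint ranges: [-2.72, 2.72], [-1.05, 1.87], [-1.09, 1.28], [-1.99, 2.15], [-1.42, 1.44], [-3.14, 3.14]. Speed limits (rad/s): [2.79, 2.79, 3.14, 3.14, 3.14, 3.14].

### API

Orientations are given as a unit quaternion [x, y, z, w].
In Python, from workcell import get_obs, camera, job_done, silhouettes gives the robot as it stands. The module is installed in compiled form; this text tells all that it offers.
- The arm moves only by the tool drive_tool, never from a script. Its argument "increments" is a list of rows, each a list of 3 entries, a list of its own where there are three numbers: the shift along the world's x, y, z in mm, then the turn, a rotation vector about the world's x, y, z in degrees, then the opening, from 0 (shut) to 1 (fully open). A call has 1 to 8 rows; each row shifts and turns the commanded pose from where the row before left it; what a row does not reach is not made up. A row lasts 1/12 s, in which the tool goes at most 41.7 mm and 7.16 degrees, less where a joint would pass 70% of its speed; a pose out of reach is approached as far as the arm can. A call is refused whole if a number of a shift passes 41.7 or a number of a turn 7.16, either way. A call with a gripper value outside its range is refused whole. The fingers move at their own pace and stop on an object; the grip force is fixed at half the most. Time passes only in rows, so rows that do not move let the fingers close. It gives the time, the measured TCP pose, the force, the opening and the grip force at its end, in the units of the state.
- get_obs(): the state, without advancing time (a new reading comes with each control period).
- camera(name): name is "side" or "top" or "wrist"; returns a dict with "image" (400x640x3 uint8, red, green, blue), "K" (3x3 intrinsics, pixels), "k1" (the pictures are not rectified: a ray, as slopes to the right and down, at radius r is drawn at 1 + k1 r^2 times it, then the intrinsics apply), "view" (4x4, takes a point from world to camera coordinates). Camera axes: x right, y down, z forward; pixel columns grow to the right and rows downward; lengths in m; the calibration is good to about 2 mm. A picture is of the moment at which its call begins. There is no depth.
- job_done(): hands the job in; it is judged then, once.
Trained networks look in a picture, given as the dict that the camera call returned (one of the last four; its "shot" number tells which), for a name from the list of things; names that differ only in an ending like _2 or _b are one class to them, and where a whole thing is asked for, a point or a joint stands for the part that bears it (a point fixed in the world has none). Each returns a list of dicts, best first, with "conf" (0 to 1); they miss things now and then, are a little off and sometimes report something else, mostly with a low value. They report only what shows in the picture. A call takes as long as a camera call.
- silhouettes(query, picture): "region" (400x640 bool, what is visible of it) and "bbox" ([left, top, right, bottom] in pixels, round what is visible of it).
The state is a dict: "clock": time; "joint_pos": joint angles; "joint_vel": joint speeds; "tau": joint torques, N m; "eef_pos": TCP position; "tool_rot": TCP orientation; "ft_force": force on the tool from outside, world axes, zero at the start; "ft_torque": the same for the moment, N m; "grip_width": finger opening in m; "grasp_force": force on a finger pad.
Only numpy, scipy, OpenCV 4.12 (cv2) and the standard library are available. Lean on these libraries where they do the work, as an engineer would, in place of code of your own. Each camera call takes 0.05 s, during which the arm holds its last target. There are 200 camera calls.

### The job

The backup unit with the green band has fresh cells but no cover: gently squeeze together the two orange side tabs of the cover on the empty red-banded unit, lift it off without forcing it up, down or sideways, and fit it on the green-banded unit, feeling for the mouth with a light touch, pressing it fully home and letting go so that both tabs snap back out and lock it. Do not shove or knock over the other things on the bench.

Things in the scene. Friction and masses are not known exactly. Their poses are not given: they have to be found in the camera images.
- cover: Grey battery cover, about 115 g. Origin: centre of the underside of its flange, z up. Flange 100 (x) x 62 (y) x 4 mm. Two orange spring tabs stand up through it at its y sides. It starts latched on the red-banded unit, its axes along dock_a's. Turned half round it is the same. It cracks if forced against a unit with more than 30 N in any direction
- tab_grip (a point): point midway between the two tabs, 27 mm above the cover's origin, where to pinch them from above, fingers closing along the cover's y. Outer tab faces at y = +22.5 and -22.5 mm (45 mm apart), each 24 mm wide in x, 4 mm thick, top 34 mm above the origin. The fully squeezed width is 31 mm
- plugs (a point): centre of the undersides of the cover's two plugs, 10 mm under its origin. Each plug 24.5 x 45 mm, at x = +28 and -28 mm, bottom edges rounded 2.5 mm; over all 81 x 45 mm. The tabs' lower ends between them carry outward barbs, down to 11.4 mm under the origin, that hook under a unit's 5 mm thick top. The barbs are square: the cover goes in only with both tabs held in
- tab_l (a joint): inward travel (m) of the orange tab on the cover's +y side: 0 sprung out, 0.007 fully in against its stop. Clears the mouth from about 0.0035 to 0.005 (the cover has 1.5 mm play). Spring force 3.6 N at 0, 12 N fully in
- tab_r (a joint): the same for the tab on the cover's -y side, moving to +y
- dock_a: Dark steel dock plate screwed down, 150 x 104 x 10 mm, origin at the centre of its underside, z up; fixed on it, centred, the empty white unit with the red band, 120 (x) x 84 (y) x 60 mm, its top 70 mm above the origin. The cover starts latched on it. It may stand left or right of the other dock
- dock_b: The same dock plate, screwed down, with the same unit but with a green band, open on top, no cover. This unit is loose on its dock: it stands up to 6 mm off centre either way along the dock's x and slides only at some 6 N. This offset is NOT in the measured poses: feel for it or see it
- bay_b (a point): on dock_b, 70 mm above its origin: level of the unit's top, centre of the bay mouth (84 x 48 mm) if the unit were central. In the bay stand the black ends of a sprung cell carrier: the plugs meet them 4 mm before home and push them down, 5 N at home. Home: flange on the unit's top, cover origin at this height. Let go, the carrier lifts the latched cover about 1.5 mm till the barbs catch
- carton_y: loose yellow carton 110 x 75 x 55 mm, origin at the centre of its underside; leave alone
- carton_w: loose brown carton 130 x 90 x 45 mm, origin at the centre of its underside; leave alone
- driver: loose screwdriver lying flat; leave alone
- tape: loose clear roll of tape, 90 mm across, 24 mm high; leave alone
- tray: loose blue open tray 150 x 110 x 45 mm; leave alone
- adapter: loose black plug adapter 70 x 45 x 30 mm; leave alone
- spray: loose spray can, 48 mm across, 130 mm high, standing; leave alone

How it is judged:
On the way, in this order (a step that is already met when the one before it is completed fails the run):
1. the cover is unlatched and lifted clear of the red-banded unit (z of cover in the frame of dock_a above 0.09 m and contact force between cover and dock_a below 0.1 N), for 0.2 s.
2. the cover, tabs held in, is down in the mouth of the green-banded unit (z of cover in the frame of dock_b below 0.0728 m and horizontal distance between cover and dock_b below 0.012 m), for 0.1 s.
At the end, for the whole second after the job is handed in: the cover lies level (within 0.05 rad) in the mouth of the green-banded unit, its origin 68 to 73 mm above the dock's and within 12 mm of it sideways, both tabs sprung out to within 2 mm, at rest and let go (z of cover in the frame of dock_b between 0.068 and 0.073 m and horizontal distance between cover and dock_b below 0.012 m and value of joint each of tab_l, tab_r below 0.002 m and angle between cover's own z axis and vertical below 0.05 rad and linear speed of cover below 0.02 m/s); the robot touches nothing.
It fails at once if the cover is forced against the red-banded unit with more than 30 N (yanked while latched, or shoved sideways) (contact force between cover and dock_a above 30 N).
It fails at once if the cover is pressed on the green-banded unit with more than 30 N (contact force between cover and dock_b above 30 N).
It fails at once if a bystander is shoved more than 40 mm (distance of any of carton_y, carton_w, driver, tape, tray, adapter, spray from where it was at the start of the episode above 0.04 m).
It fails at once if the spray can is knocked over (angle between spray's own z axis and vertical above 0.6 rad).
It also fails if it takes over 67 s, if anything falls off the work surface, if the arm or the gripper's body presses on something with over 40 N, if the wrist force passes 120 N, or if a joint passes its speed limit or range.

## Working session

There is one attempt and no reset: what is moved stays moved. The work goes in short steps, Python scripts to look and compute and a tool call to move; the robot and the scene stay as the last step left them, time stands still between calls to the robot, and variables do not carry over. Pictures are saved under pics/ and viewed, at most 10 in all, crops included, and the job is handed in when it is done.

Besides the shell and the picture viewer there is one more tool, called after "Emit:" by a JSON object that holds its "fn" and its "kwargs", one argument or row to a line. drive_tool: Moves the arm, as the interface text tells. Its arguments: {"type":"object","properties":{"increments":{"type":"array"}},"required":["increments"]}

```bash
mkdir -p pics
python3 - <<'E'
from workcell import *
import cv2,numpy as np
o=get_obs();print({k:np.round(v,3).tolist() for k,v in o.items()})
for n in("top","side"):
    p=camera(n);cv2.imwrite(f"pics/{n}0.png",p["image"][:,:,::-1]);print(n,p["K"].tolist(),p["k1"],np.round(p["view"],4).tolist())
    for q in("cover","dock_a"):
        for d in silhouettes(q,p)[:3]:print(q,round(d["conf"],2),d["bbox"])
E
```

```text
{'clock': 0.0, 'joint_pos': [-1.261, 0.241, 0.004, 1.335, -0.0, 1.571], 'joint_vel': [0.0, 0.0, -0.0, -0.003, 0.001, -0.001], 'tau': [0.001, -37.232, 25.241, 0.017, -0.0, -0.0], 'eef_pos': [0.152, -0.476, 0.198], 'tool_rot': [0.988, 0.154, -0.0, -0.001], 'ft_force': [0.023, 0.607, 0.237], 'ft_torque': [0.04, -0.003, 0.046], 'grasp_force': 0.0, 'grip_width': 0.085}
top [[476.80116888389125, 0.0, 318.3756113373936], [0.0, 476.80116888389125, 201.16239711742958], [0.0, 0.0, 1.0]] -0.08838467555929144 [[0.0113, -0.9999, -0.0096, -0.0086], [-0.9947, -0.0103, -0.1021, 0.5795], [0.102, 0.0107, -0.9947, 1.3356], [0.0, 0.0, 0.0, 1.0]]
cover 0.67 [364.9, 184.0, 395.1, 223.9]
cover 0.2 [432.4, 244.4, 467.0, 279.7]
dock_a 0.71 [353.3, 173.5, 402.7, 234.4]
dock_a 0.66 [243.1, 189.8, 285.4, 244.5]
side [[454.85717489024313, 0.0, 318.993175529981], [0.0, 454.85717489024313, 197.97083315984798], [0.0, 0.0, 1.0]] -0.08902386876253243 [[0.9949, -0.1006, -0.0078, -0.5531], [-0.0767, -0.7038, -0.7063, 0.0725], [0.0656, 0.7033, -0.7079, 1.5038], [0.0, 0.0, 0.0, 1.0]]
cover 0.81 [315.9, 215.8, 348.4, 243.7]
dock_a 0.66 [302.2, 216.2, 361.4, 268.0]
dock_a 0.62 [288.4, 156.3, 329.4, 188.6]
```

View pics/top0.png

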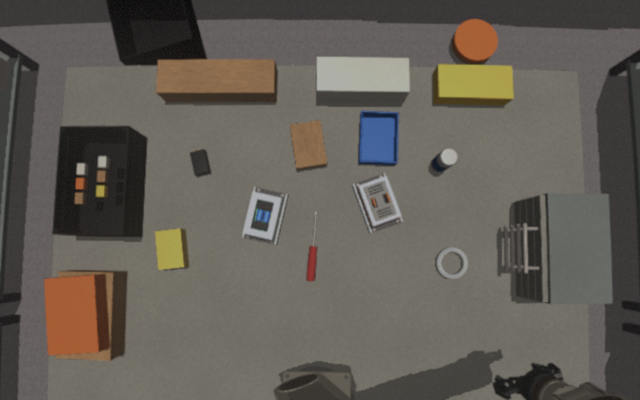

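View pics/side0.png

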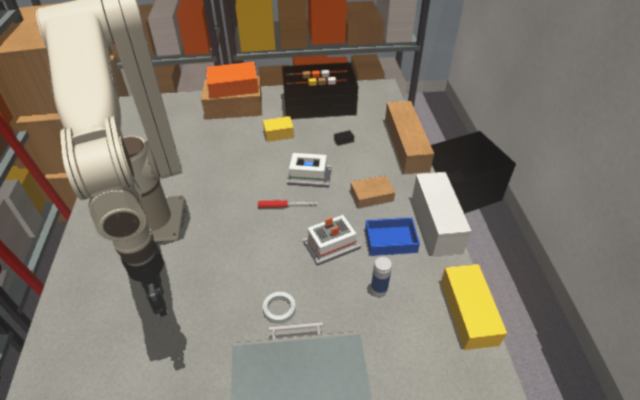

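The top view shows the covered red unit at about (380,203) with orange tabs. The open unit with blue cells is at about (265,217), the screwdriver lies between them, and the spray can is at (445,160). Next I need coarse positions and the wrist camera geometry.

```bash
cat > h.py <<'E'
import numpy as np,cv2
from workcell import *
from scipy.optimize import least_squares
from scipy.spatial.transform import Rotation as R
def proj(p,X):
    X=np.atleast_2d(X);V=np.array(p["view"]);c=X@V[:3,:3].T+V[:3,3]
    s=c[:,:2]/c[:,2:];s=s*(1+p["k1"]*(s**2).sum(1,keepdims=True))
    K=np.array(p["K"]);return s*[K[0,0],K[1,1]]+[K[0,2],K[1,2]]
def ray(p,uv):
    K=np.array(p["K"]);V=np.array(p["view"])
    s=cv2.undistortPoints(np.array([[uv]],float),K,np.array([p["k1"],0,0,0.]))[0,0]
    d=V[:3,:3].T@np.array([s[0],s[1],1]);return -V[:3,:3].T@V[:3,3],d/np.linalg.norm(d)
def onz(p,uv,z):
    o,d=ray(p,uv);return o+d*(z-o[2])/d[2]
def tri(obs):
    A=0;b=0;rs=[ray(p,u) for p,u in obs]
    for o,d in rs:
        M=np.eye(3)-np.outer(d,d);A=A+M;b=b+M@o
    X=np.linalg.solve(A,b);return X,[np.linalg.norm((np.eye(3)-np.outer(d,d))@(X-o)) for o,d in rs]
E
python3 - <<'E'
from h import *
t=camera("top");s=camera("side");w=camera("wrist")
print(onz(t,(380,203),.074),onz(t,(265,215),.07))
print("tri",tri([(t,(380,201)),(s,(331,232))]),tri([(t,(265,213)),(s,(308,165))]))
o=get_obs();Rt=R.from_quat(o["tool_rot"]).as_matrix();V=np.array(w["view"]);c=-V[:3,:3].T@V[:3,3]
print("cam in tool",Rt.T@(c-o["eef_pos"]),"\n",Rt.T@V[:3,:3].T,w["K"],w["k1"]);print(Rt)
E
```

```text
[ 0.5716991  -0.17354701  0.074     ] [0.53531757 0.14496126 0.07      ]
tri (array([ 0.57654217, -0.17417564,  0.06857906]), [np.float64(0.0012836976087723015), np.float64(0.0012836976087722296)]) (array([0.53686483, 0.14578231, 0.06382551]), [np.float64(0.004478314468788587), np.float64(0.0044783144687885745)])
cam in tool [ 0.06808232  0.00065872 -0.17441406] 
 [[ 6.69955645e-04 -9.63866392e-01 -2.66385304e-01]
 [ 9.99999264e-01  3.76297331e-04  1.15342249e-03]
 [-1.01150509e-03 -2.66385881e-01  9.63865934e-01]] [[360.45358461   0.         315.59046199]
 [  0.         360.45358461 202.53904467]
 [  0.           0.           1.        ]] -0.0492013365508423
[[ 9.52391714e-01  3.04877054e-01 -6.55085807e-05]
 [ 3.04877061e-01 -9.52391698e-01  1.75015667e-04]
 [-9.03156743e-06 -1.86655535e-04 -9.99999983e-01]]
```

Emit:
{"fn": "drive_tool", "kwargs": {
  "increments": [
    [[20,15,5],[0,0,1],1],
    [[32,24,5],[0,0,1],1],
    [[32,24,5],[0,0,1],1],
    [[32,24,5],[0,0,0],1],
    [[32,24,5],[0,0,0],1],
    [[32,24,5],[0,0,0],1],
    [[32,24,5],[0,0,0],1],
    [[32,24,5],[0,0,0],1]
  ]
}}

```text
clock: 1.12
eef_pos: [0.3978, -0.2918, 0.2398]
tool_rot: [0.984, 0.18, 0.0, 0.0]
ft_force: [0.1, -1.1, -0.0]
grip_width: 0.0852
grasp_force: 0.0
```

Emit:
{"fn": "drive_tool", "kwargs": {
  "increments": [
    [[32,24,5],[0,0,0],1],
    [[32,24,5],[0,0,0],1],
    [[32,24,5],[0,0,0],1],
    [[20,15,0],[0,0,0],1],
    [[0,0,0],[0,0,0],1],
    [[0,0,0],[0,0,0],1]
  ]
}}

```text
clock: 1.62
eef_pos: [0.5131, -0.2051, 0.2537]
tool_rot: [0.983, 0.182, -0.001, -0.0]
ft_force: [-0.4, -0.1, 0.3]
grip_width: 0.0855
grasp_force: 0.0
```

Run:
```python
from h import *
import pickle
p=camera("wrist");o=get_obs();cv2.imwrite("pics/w1.png",p["image"][:,:,::-1]);pickle.dump((p,o),open("w1.pkl","wb"));print(o["eef_pos"],o["tool_rot"],o["ft_force"],o["clock"])
```

```text
[ 0.51218903 -0.20594525  0.25386589] [ 9.83553656e-01  1.80614996e-01 -6.50431273e-04 -8.07303410e-05] [-0.15327784 -0.39283069  1.71275537] 1.6667
```

View pics/w1.png

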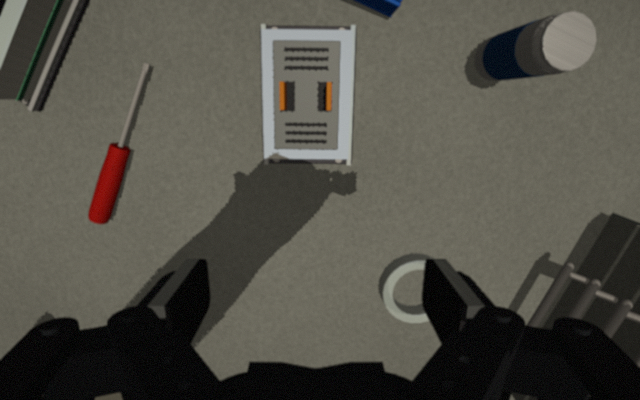

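The cover is upright in view: white rim from (263,28) to (354,162), orange tabs at (283,96) and (329,96). The spray can is at upper right and the screwdriver at left. I'll take a second wrist view from further forward.

Emit:
{"fn": "drive_tool", "kwargs": {
  "increments": [
    [[30,12,-10],[0,0,0],1],
    [[30,12,-10],[0,0,0],1],
    [[0,0,0],[0,0,0],1],
    [[0,0,0],[0,0,0],1]
  ]
}}

```text
clock: 2.0
eef_pos: [0.5716, -0.1827, 0.2325]
tool_rot: [0.984, 0.18, -0.002, -0.001]
ft_force: [-0.3, 0.4, -0.2]
grip_width: 0.0853
grasp_force: 0.0
```

Run:
```python
from h import *
import pickle
p=camera("wrist");o=get_obs();pickle.dump((p,o),open("w2.pkl","wb"));print(o["eef_pos"],o["tool_rot"],o["clock"])
P=[pickle.load(open("w1.pkl","rb"))[0],p]
T=[];C=[]
for q in P:
    im=q["image"][:,:,::-1].copy();hsv=cv2.cvtColor(im,cv2.COLOR_BGR2HSV)
    m=cv2.inRange(hsv,(5,150,120),(22,255,255));n,l,st,c=cv2.connectedComponentsWithStats(m)
    k=[i for i in range(1,n) if st[i,4]>40];print([(st[i].tolist(),c[i].round(1).tolist()) for i in k]);T.append([c[i] for i in sorted(k,key=lambda i:c[i][0])[:2]])
    try: d=silhouettes("cover",q);print([(round(x["conf"],2),np.round(x["bbox"],1).tolist()) for x in d])
    except Exception as e: print(e)
im=p["image"][:,:,::-1];u,v=T[1][0];cr=im[max(0,int(v)-110):int(v)+110,max(0,int(u)-90):int(u)+150]
print(max(0,int(v)-110),max(0,int(u)-90));cv2.imwrite("pics/w2.png",cv2.resize(cr,None,fx=2.5,fy=2.5,interpolation=cv2.INTER_CUBIC))
for i in(0,1):print(tri([(P[0],T[0][i]),(P[1],T[1][i])]))
```

```text
[ 0.5711971  -0.18315719  0.23365642] [ 9.83765876e-01  1.79453211e-01 -1.08557268e-03 -2.60886190e-04] 2.05
[([280, 82, 5, 28, 112], [281.5, 95.5]), ([327, 82, 5, 29, 118], [328.6, 95.6])]
[(0.9, [274.3, 36.2, 340.8, 149.5])]
[([327, 157, 5, 28, 137], [329.0, 170.4])]
[(0.97, [272.7, 104.4, 339.8, 212.3])]
60 239
(array([ 0.58758714, -0.17058263,  0.19200897]), [np.float64(0.017388189147129918), np.float64(0.01738818914712999)])Traceback (most recent call last):
  File "<stdin>", line 14, in <module>
IndexError: list index out of range
```

View pics/w2.png

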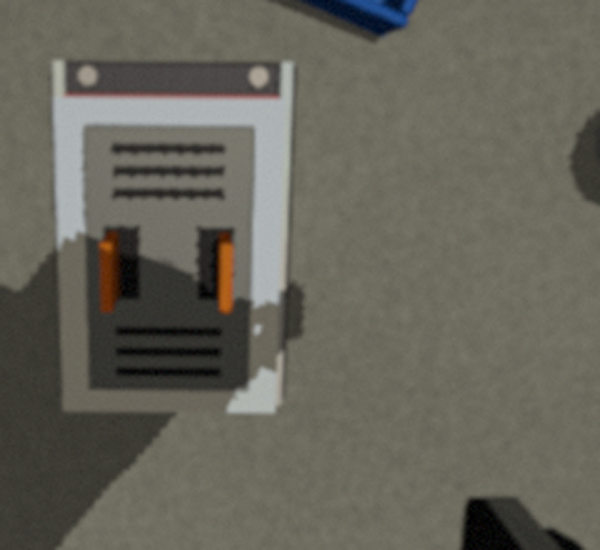

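Crop: flange corners (84,125), (254,125), (247,388), (90,388); tab-top outer corners (100,241), (100,312), (233,241), (233,312). I'll fit the pose to these.

Run:
```python
from h import *
import pickle
p1=pickle.load(open("w1.pkl","rb"))[0];p2,o=pickle.load(open("w2.pkl","rb"))
cr=lambda a:(np.array(a,float)+.5)/2.5-.5+[239,60]
# image up=+x, image right = tool y = cover -y
F=np.array([[50,31,4],[50,-31,4],[-50,-31,4],[-50,31,4]])/1e3
Tb=np.array([[12,22.5,34],[-12,22.5,34],[12,-22.5,34],[-12,-22.5,34]])/1e3
f2=cr([[84,125],[254,125],[247,388],[90,388]]);t2=cr([[100,241],[100,312],[233,241],[233,312]])
def pose(q,X):return R.from_euler('z',q[3]).apply(X)+q[:3]
def res(q,s=0):
    a=proj(p2,pose(q,F))-f2;b=proj(p2,pose(q,Tb))-t2;c=proj(p1,pose(q,Tb))
    d=np.array([c[0,0]-279.7,c[1,0]-279.7,c[2,0]-331.5,c[3,0]-331.5,c[0,1]-81.7,c[2,1]-81.7])
    return np.r_[a.ravel(),b.ravel(),d]
s=least_squares(res,[.58,-.17,.07,.36],loss="soft_l1");print(s.x[:3],np.degrees(s.x[3]));print(res(s.x).round(1))
q=o["tool_rot"];x=R.from_quat(q).apply([1,0,0]);print("tool x yaw",np.degrees(np.arctan2(x[1],x[0])),"tcp",o["eef_pos"], "tcp axis",R.from_quat(q).apply([0,0,1]))
```

```text
[ 0.57976733 -0.1711773   0.0668187 ] 20.490187842942376
[-0.3  0.1  0.1  0.4  0.6  0.4  0.   0.1  0.3  0.2  0.9 -0.7 -0.1  0.5
 -0.6 -0.4 -0.3  0.2 -0.1 -0.6 -0.5 -0.1]
tool x yaw 20.675890879943527 tcp [ 0.5711971  -0.18315719  0.23365642] tcp axis [-2.22953245e-03  1.23682856e-04 -9.99997507e-01]
```

Emit:
{"fn": "drive_tool", "kwargs": {
  "increments": [
    [[8.6,12,-20],[0,0,0],1],
    [[0,0,-35],[0,0,0],1],
    [[0,0,-35],[0,0,0],1],
    [[0,0,-30],[0,0,0],0.8],
    [[0,0,-20],[0,0,0],0.7],
    [[0,0,-10],[0,0,0],0.7],
    [[0,0,0],[0,0,0],0.7],
    [[0,0,0],[0,0,0],0.7]
  ]
}}

```text
clock: 2.82
eef_pos: [0.5811, -0.171, 0.0856]
tool_rot: [0.984, 0.18, 0.001, 0.0]
ft_force: [0.8, -0.5, 0.6]
grip_width: 0.0601
grasp_force: 0.0
```

Run:
```python
from h import *
p=camera("wrist");o=get_obs();print(o["eef_pos"],o["ft_force"],o["grip_width"])
im=p["image"][:,:,::-1][120:400,160:480];cv2.imwrite("pics/w3.png",cv2.resize(im,None,fx=2,fy=2))
```

```text
[ 0.58203178 -0.17106088  0.08649218] [-0.51904824  0.54984461  0.10829925] 0.060144105124887354
```

View pics/w3.png

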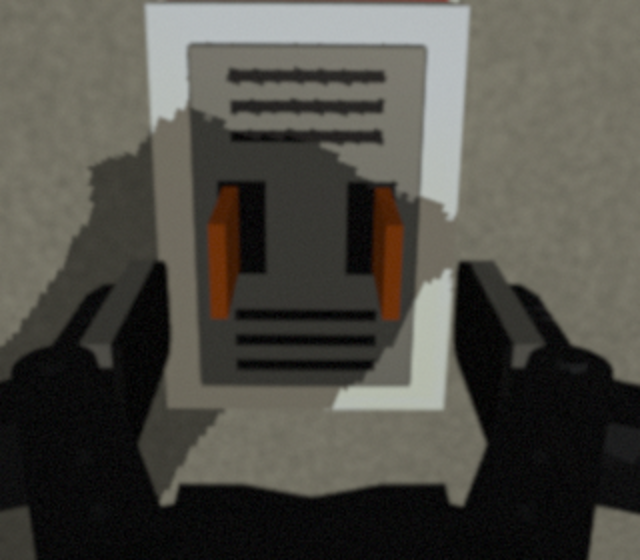

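Flange corners are at about (189,45), (426,45), (411,384), (203,384) in the crop. The tabs lie between the fingers, slightly left of centre. I'll refine the fit from this close view.

Run:
```python
from h import *
p=camera("wrist");o=get_obs()
cr=lambda a:(np.array(a,float)+.5)/2-.5+[160,120]
F=np.array([[50,31,4],[50,-31,4],[-50,-31,4],[-50,31,4]])/1e3
Tb=np.array([[12,22.5,34],[-12,22.5,34],[12,-22.5,34],[-12,-22.5,34]])/1e3
f=cr([[189,45],[426,45],[411,384],[203,384]]);t=cr([[208,224],[211,318],[402,224],[400,318]])
res=lambda q:np.r_[(proj(p,R.from_euler('z',q[3]).apply(F)+q[:3])-f).ravel(),(proj(p,R.from_euler('z',q[3]).apply(Tb)+q[:3])-t).ravel()]
s=least_squares(res,[.58,-.17,.07,.36],loss="soft_l1");q=s.x;print(q[:3],np.degrees(q[3]));print(res(q).round(1))
r=o["tool_rot"];print(o["eef_pos"],"in tool:",R.from_quat(r).inv().apply(q[:3]-o["eef_pos"])*1e3, R.from_quat(r).apply([0,0,1]),R.from_quat(r).apply([1,0,0]))
# finger tips symmetric? project tcp +-30mm in tool y
for y in(-.03,.03):print((proj(p,o["eef_pos"]+R.from_quat(r).apply([0,y,-.008]))-[160,120])*2)
```

```text
[ 0.58039565 -0.17120669  0.06919023] 20.63475287166303
[-1.1  0.2 -0.   0.3 -0.1  0.9 -0.5  0.9  0.6 -0.3  0.9 -0.5  0.3 -0.3
 -0.5 -0.5]
[ 0.5824854  -0.17105288  0.0868492 ] in tool: [-2.06992409 -0.64212129 17.65030152] [ 0.00416265 -0.00125988 -0.99999054] [0.93534323 0.35372469 0.00344789]
[[186.75650582 249.50202144]]
[[429.09404421 249.56083733]]
```

Emit:
{"fn": "drive_tool", "kwargs": {
  "increments": [
    [[-1.5,0.6,-4],[0,0,0],0.65],
    [[0,0,-4],[0,0,0],0.6],
    [[0,0,0],[0,0,0],0.56],
    [[0,0,0],[0,0,0],0.5],
    [[0,0,0],[0,0,0],0.47],
    [[0,0,0],[0,0,0],0.43],
    [[0,0,0],[0,0,0],0.43]
  ]
}}

```text
clock: 3.5
eef_pos: [0.5797, -0.1696, 0.0764]
tool_rot: [0.984, 0.18, 0.0, 0.0]
ft_force: [-0.5, 0.1, -0.6]
grip_width: 0.0369
grasp_force: 0.0
```

Emit:
{"fn": "drive_tool", "kwargs": {
  "increments": [
    [[0,0,0],[0,0,0],0.39],
    [[0,0,0],[0,0,0],0.39],
    [[0,0,0],[0,0,0],0.39],
    [[0,0,0],[0,0,0],0.39]
  ]
}}

```text
clock: 3.83
eef_pos: [0.5796, -0.1696, 0.0763]
tool_rot: [0.984, 0.18, 0.0, -0.0]
ft_force: [-0.1, -0.1, 0.6]
grip_width: 0.0332
grasp_force: 0.0
```

Zero grasp force at 33 mm is suspicious, so I'm looking again.

Run:
```python
from h import *
p=camera("wrist");o=get_obs();print(o["grasp_force"],o["ft_force"],o["grip_width"],o["clock"])
im=p["image"][:,:,::-1][120:400,160:480];cv2.imwrite("pics/w4.png",cv2.resize(im,None,fx=2,fy=2))
```

```text
0.0 [ 0.15535688  0.27595774 -0.10740976] 0.033325009393425066 3.8833
```

View pics/w4.png

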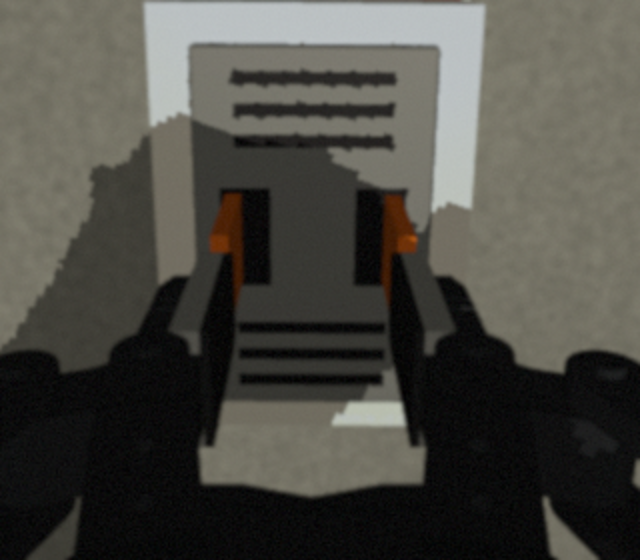

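Run:
```python
from h import *
p=camera("wrist");o=get_obs()
q=np.array([.5804,-.1712,.0692,np.radians(20.6)])
g=lambda X:((proj(p,R.from_euler('z',q[3]).apply(np.array(X)/1e3)+q[:3])-[160,120]+.5)*2-.5).round(0).tolist()
print("flange",g([[50,31,4],[50,-31,4],[-50,-31,4],[-50,31,4.]]))
for tr in(0,3,6):print(tr,"top +x outer",g([[12,22.5-tr,34],[12,-22.5+tr,34.]]),"inner",g([[12,18.5-tr,34],[12,-18.5+tr,34.],[12,18.5-tr,4],[12,-18.5+tr,4.]]))
r=o["tool_rot"];Rt=R.from_quat(r)
for w in(16.6,22):
  for z in(0,-3,-19,-30):print(w,z,((proj(p,o["eef_pos"]+Rt.apply(np.array([[11,-w,z],[11,w,z],[-11,-w,z],[-11,w,z]])/1e3))-[160,120]+.5)*2-.5).round(0).tolist())
```

```text
flange [[189.0, 42.0], [442.0, 43.0], [424.0, 400.0], [204.0, 400.0]]
0 top +x outer [[213.0, 232.0], [419.0, 232.0]] inner [[231.0, 232.0], [401.0, 232.0], [243.0, 190.0], [387.0, 191.0]]
3 top +x outer [[227.0, 232.0], [405.0, 232.0]] inner [[245.0, 232.0], [387.0, 232.0], [255.0, 190.0], [375.0, 191.0]]
6 top +x outer [[240.0, 232.0], [392.0, 232.0]] inner [[259.0, 232.0], [373.0, 232.0], [267.0, 191.0], [364.0, 191.0]]
16.6 0 [[243.0, 199.0], [373.0, 199.0], [245.0, 279.0], [371.0, 279.0]]
16.6 -3 [[242.0, 203.0], [374.0, 203.0], [244.0, 283.0], [372.0, 283.0]]
16.6 -19 [[235.0, 225.0], [380.0, 225.0], [238.0, 312.0], [378.0, 312.0]]
16.6 -30 [[230.0, 243.0], [385.0, 243.0], [233.0, 335.0], [382.0, 335.0]]
22 0 [[222.0, 199.0], [394.0, 199.0], [224.0, 279.0], [392.0, 279.0]]
22 -3 [[220.0, 203.0], [396.0, 203.0], [223.0, 283.0], [393.0, 283.0]]
22 -19 [[212.0, 225.0], [404.0, 225.0], [215.0, 312.0], [400.0, 312.0]]
22 -30 [[205.0, 242.0], [410.0, 243.0], [209.0, 335.0], [406.0, 335.0]]
```

Projections say the tabs have not moved and the visible finger corners look higher than the tab tops. I'll brighten the same picture to see the pads properly.

Run:
```python
import cv2,numpy as np
a=cv2.imread("pics/w4.png").astype(float)/255;cv2.imwrite("pics/w4b.png",(255*np.clip(a,0,1)**.4).astype(np.uint8))
```

```text
(no output)
```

View pics/w4b.png

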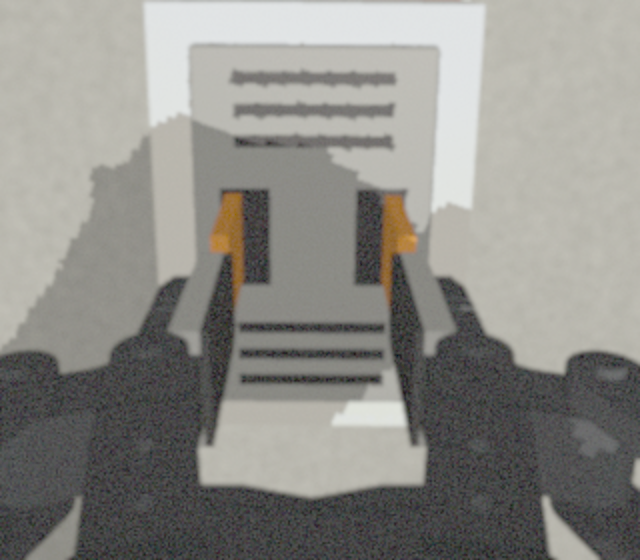

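The pads sit over the tab tops (black covers the tab tops below row 250) with the tab outer edges unmoved, so the tips are higher than assumed. I'll open, go lower in small guarded steps, and try again.

Emit:
{"fn": "drive_tool", "kwargs": {
  "increments": [
    [[0,0,0],[0,0,0],0.7],
    [[0,0,0],[0,0,0],0.7],
    [[0,0,0],[0,0,0],0.7],
    [[0,0,0],[0,0,0],0.7],
    [[0,0,-3],[0,0,0],0.7],
    [[0,0,-3],[0,0,0],0.7],
    [[0,0,0],[0,0,0],0.7]
  ]
}}

```text
clock: 4.52
eef_pos: [0.5789, -0.1694, 0.0694]
tool_rot: [0.984, 0.18, -0.001, -0.0]
ft_force: [-0.5, -0.2, 0.0]
grip_width: 0.0596
grasp_force: 0.0
```

Emit:
{"fn": "drive_tool", "kwargs": {
  "increments": [
    [[0,0,-2],[0,0,0],0.7],
    [[0,0,0],[0,0,0],0.7]
  ]
}}

```text
clock: 4.68
eef_pos: [0.5792, -0.1695, 0.0678]
tool_rot: [0.984, 0.18, -0.0, -0.0]
ft_force: [0.5, 0.5, -0.7]
grip_width: 0.0599
grasp_force: 0.0
```

Run:
```python
from h import *
p=camera("wrist");o=get_obs();print(o["eef_pos"],o["grasp_force"],o["ft_force"],o["grip_width"],o["clock"])
im=p["image"][:,:,::-1][120:400,160:480];im=(255*(im/255.)**.4).astype(np.uint8)
s=camera("side");u=proj(s,[.58,-.171,.1])[0].astype(int);c=s["image"][:,:,::-1][u[1]-45:u[1]+50,u[0]-45:u[0]+45];c=cv2.resize(c,(530,560),interpolation=cv2.INTER_CUBIC);c=(255*(c/255.)**.6).astype(np.uint8)
out=np.hstack([cv2.resize(im,(640,560)),c]);out=cv2.resize(out,(800,383));cv2.imwrite("pics/w5.png",out)
```

```text
[ 0.57930602 -0.16953168  0.06795046] 0.0 [-0.12290452  0.15055363  0.32075139] 0.05951563297992269 4.7333
```

View pics/w5.png

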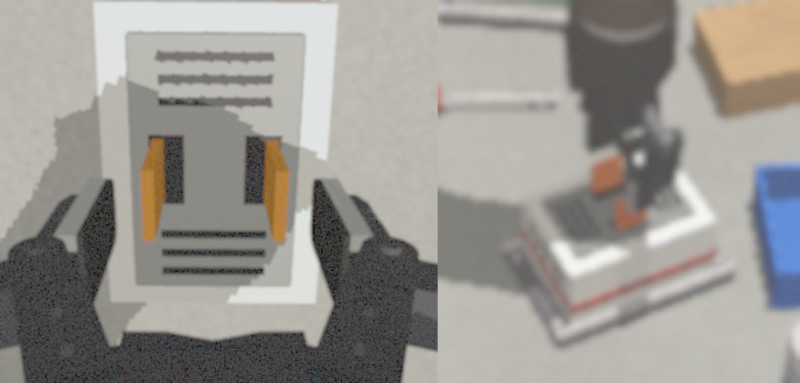

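Run:
```python
from h import *
s=camera("side");w=camera("wrist");o=get_obs();Rt=R.from_quat(o["tool_rot"])
u=proj(s,[.58,-.171,.1])[0].astype(int)
k=800/1170
fs=lambda X:((proj(s,X)-(u-45))*[530/90,560/95]*k+[640*k,0]).round().tolist()
fw=lambda X:((proj(w,X)-[160,120])*2*k).round().tolist()
q=np.array([.5804,-.1712,.0692,np.radians(20.6)])
T=R.from_euler('z',q[3]).apply(np.array([[12,-22.5,34],[-12,-22.5,34],[12,22.5,34],[-12,22.5,34]])/1e3)+q[:3]
print("tabs",fs(T),fw(T))
for z in(0,-10,-20,-30,-40):
  X=o["eef_pos"]+Rt.apply(np.array([[11,30,z],[-11,30,z],[11,-30,z],[-11,-30,z]])/1e3);print(z,fs(X),fw(X))
```

```text
tabs [[651.0, 194.0], [621.0, 205.0], [622.0, 154.0], [593.0, 164.0]] [[290.0, 168.0], [286.0, 238.0], [142.0, 167.0], [145.0, 238.0]]
0 [[652.0, 231.0], [626.0, 241.0], [614.0, 177.0], [589.0, 187.0]] [[291.0, 136.0], [288.0, 190.0], [130.0, 136.0], [132.0, 190.0]]
-10 [[652.0, 222.0], [626.0, 232.0], [614.0, 168.0], [589.0, 178.0]] [[295.0, 144.0], [292.0, 201.0], [125.0, 144.0], [128.0, 201.0]]
-20 [[652.0, 213.0], [626.0, 224.0], [615.0, 159.0], [589.0, 169.0]] [[300.0, 154.0], [297.0, 214.0], [120.0, 154.0], [123.0, 214.0]]
-30 [[653.0, 204.0], [626.0, 215.0], [615.0, 150.0], [589.0, 160.0]] [[306.0, 165.0], [302.0, 228.0], [114.0, 165.0], [118.0, 228.0]]
-40 [[653.0, 195.0], [626.0, 206.0], [615.0, 141.0], [589.0, 151.0]] [[312.0, 178.0], [308.0, 244.0], [108.0, 178.0], [112.0, 244.0]]
```

Both views put the fingertips about 25–40 mm behind the nominal TCP, which is clear of the flange. I'll go lower in guarded steps.

Emit:
{"fn": "drive_tool", "kwargs": {
  "increments": [
    [[0,0,-3],[0,0,0],0.7],
    [[0,0,-3],[0,0,0],0.7],
    [[0,0,0],[0,0,0],0.7]
  ]
}}

```text
clock: 5.13
eef_pos: [0.579, -0.1694, 0.0614]
tool_rot: [0.984, 0.18, -0.001, -0.0]
ft_force: [-0.9, 0.0, 0.1]
grip_width: 0.0598
grasp_force: 0.0
```

Emit:
{"fn": "drive_tool", "kwargs": {
  "increments": [
    [[0,0,-3],[0,0,0],0.7],
    [[0,0,0],[0,0,0],0.55],
    [[0,0,0],[0,0,0],0.5],
    [[0,0,0],[0,0,0],0.47],
    [[0,0,0],[0,0,0],0.45],
    [[0,0,0],[0,0,0],0.45],
    [[0,0,0],[0,0,0],0.45]
  ]
}}

```text
clock: 5.72
eef_pos: [0.5796, -0.1697, 0.0597]
tool_rot: [0.984, 0.18, 0.0, 0.0]
ft_force: [0.0, -0.3, 2.6]
grip_width: 0.0387
grasp_force: 7.2
```

Contact: 7 N at 38.7 mm, which matches the tab spring law. Squeezing on.

Emit:
{"fn": "drive_tool", "kwargs": {
  "increments": [
    [[0,0,0],[0,0,0],0.42],
    [[0,0,0],[0,0,0],0.4],
    [[0,0,0],[0,0,0],0.39],
    [[0,0,0],[0,0,0],0.38],
    [[0,0,0],[0,0,0],0.38]
  ]
}}

```text
clock: 6.13
eef_pos: [0.5797, -0.1699, 0.0603]
tool_rot: [0.984, 0.18, 0.0, 0.0]
ft_force: [-1.9, -0.1, 6.8]
grip_width: 0.0327
grasp_force: 10.7
```

Run:
```python
from h import *
p=camera("wrist");o=get_obs();print(o["eef_pos"],o["grasp_force"],o["ft_force"],o["grip_width"],o["clock"])
im=p["image"][:,:,::-1][120:400,160:480];im=(255*(im/255.)**.5).astype(np.uint8);cv2.imwrite("pics/w6.png",cv2.resize(im,None,fx=2,fy=2))
```

```text
[ 0.57970611 -0.16987671  0.0602931 ] 10.676955431699753 [-1.65391066 -0.17298869  5.46828218] 0.032773107544339625 6.1833
```

View pics/w6.png

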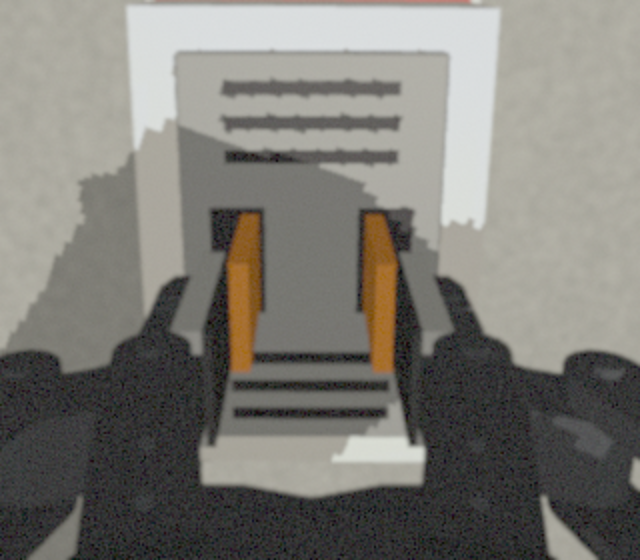

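Both tabs are now squeezed in evenly (outer edges at columns 228 and 396) between the pads. I'll relax the downward push and lift gently.

Emit:
{"fn": "drive_tool", "kwargs": {
  "increments": [
    [[0,0,1],[0,0,0],0.38],
    [[0,0,1],[0,0,0],0.38],
    [[0,0,1],[0,0,0],0.38],
    [[0,0,0],[0,0,0],0.38]
  ]
}}

```text
clock: 6.52
eef_pos: [0.5795, -0.1694, 0.062]
tool_rot: [0.984, 0.18, -0.0, -0.0]
ft_force: [-0.1, -0.1, -1.0]
grip_width: 0.0327
grasp_force: 10.6
```

Emit:
{"fn": "drive_tool", "kwargs": {
  "increments": [
    [[0,0,1.5],[0,0,0],0.38],
    [[0,0,1.5],[0,0,0],0.38],
    [[0,0,1.5],[0,0,0],0.38],
    [[0,0,0],[0,0,0],0.38]
  ]
}}

```text
clock: 6.85
eef_pos: [0.5798, -0.1697, 0.0672]
tool_rot: [0.984, 0.18, 0.0, 0.0]
ft_force: [0.3, -0.0, -1.5]
grip_width: 0.0326
grasp_force: 10.6
```

Emit:
{"fn": "drive_tool", "kwargs": {
  "increments": [
    [[0,0,2],[0,0,0],0.38],
    [[0,0,3],[0,0,0],0.38],
    [[0,0,4],[0,0,0],0.38],
    [[0,0,6],[0,0,0],0.38],
    [[0,0,10],[0,0,0],0.38],
    [[0,0,15],[0,0,0],0.38],
    [[0,0,15],[0,0,0],0.38],
    [[0,0,0],[0,0,0],0.38]
  ]
}}

```text
clock: 7.52
eef_pos: [0.5821, -0.1704, 0.1263]
tool_rot: [0.984, 0.18, 0.003, 0.002]
ft_force: [-0.1, 1.2, -0.9]
grip_width: 0.0326
grasp_force: 10.6
```

Emit:
{"fn": "drive_tool", "kwargs": {
  "increments": [
    [[0,0,15],[0,0,0],0.37],
    [[0,0,15],[0,0,0],0.36],
    [[0,0,0],[0,0,0],0.35],
    [[0,0,0],[0,0,0],0.33],
    [[0,0,0],[0,0,0],0.3],
    [[0,0,0],[0,0,0],0.3]
  ]
}}

```text
clock: 8.02
eef_pos: [0.5787, -0.1694, 0.1504]
tool_rot: [0.984, 0.18, -0.001, -0.001]
ft_force: [0.3, 0.4, 0.1]
grip_width: 0.0268
grasp_force: 58.2
```

```bash
cat > cov.py <<'E'
from h import *
def coverfit(p,o):
    "tabs+flange region from silhouette"
    d=silhouettes("cover",p)[0];return d
E
python3 - <<'E'
from h import *
p=camera("wrist");o=get_obs();print(o["eef_pos"],o["grasp_force"],o["ft_force"],o["grip_width"],o["clock"])
im=p["image"][:,:,::-1][120:400,160:480];cv2.imwrite("pics/w7.png",cv2.resize(im,None,fx=2,fy=2))
t=camera("top");print([(round(x["conf"],2),np.round(x["bbox"],1).tolist()) for x in silhouettes("dock_b",t)[:3]])
d=silhouettes("cover",p)[0];r=d["region"].astype(np.uint8);print(d["conf"],d["bbox"])
hsv=cv2.cvtColor(p["image"][:,:,::-1].copy(),cv2.COLOR_BGR2HSV);m=cv2.inRange(hsv,(5,130,60),(25,255,255));n,l,st,c=cv2.connectedComponentsWithStats(m);print([st[i].tolist() for i in range(1,n) if st[i,4]>30])
E
```

```text
[ 0.57873394 -0.16935966  0.15043716] 58.2219135761261 [-0.52708466 -0.22002517 -1.21967023] 0.02656667702516067 8.0667
[(0.92, [353.1, 176.5, 379.8, 227.4]), (0.72, [240.5, 186.6, 282.3, 247.9]), (0.59, [367.3, 180.3, 380.1, 210.7])]
0.74 [246.6, 141.7, 384.0, 334.5]
[[278, 226, 15, 79, 763], [339, 226, 16, 79, 769]]
```

Emit:
{"fn": "drive_tool", "kwargs": {
  "increments": [
    [[-7,17,7],[0,0,-2],0.3],
    [[-13,33,7],[0,0,-4],0.3],
    [[-13,33,7],[0,0,-4],0.3],
    [[-13,33,7],[0,0,-4],0.3],
    [[-13,33,7],[0,0,-4],0.3],
    [[-13,33,7],[0,0,-4],0.3],
    [[-13,33,7],[0,0,-4],0.3],
    [[-13,33,7],[0,0,-4],0.3]
  ]
}}

```text
clock: 8.88
eef_pos: [0.4781, 0.0005, 0.2081]
tool_rot: [0.999, -0.022, 0.0, -0.034]
ft_force: [0.1, -0.9, -0.4]
grip_width: 0.0266
grasp_force: 58.3
```

Emit:
{"fn": "drive_tool", "kwargs": {
  "increments": [
    [[-13,33,7],[0,0,-2],0.3],
    [[-13,33,0],[0,0,-2],0.3],
    [[-7,18,0],[0,0,0],0.3],
    [[0,0,0],[0,0,0],0.3],
    [[0,0,0],[0,0,0],0.3]
  ]
}}

```text
clock: 9.3
eef_pos: [0.4425, 0.0218, 0.2151]
tool_rot: [0.998, -0.019, 0.0, -0.058]
ft_force: [0.4, -0.4, -1.5]
grip_width: 0.0267
grasp_force: 58.3
```

Run:
```python
from h import *
import pickle
p=camera("wrist");o=get_obs();pickle.dump((p,o),open("g1.pkl","wb"));print(o["eef_pos"],o["tool_rot"],o["grasp_force"],o["ft_force"],o["clock"])
cv2.imwrite("pics/g1.png",cv2.resize(p["image"][:,:,::-1],None,fx=1.25,fy=1.25,interpolation=cv2.INTER_CUBIC))
```

```text
[0.44293226 0.02165393 0.21503053] [ 9.98158240e-01 -1.87333330e-02  3.38011682e-04 -5.76981488e-02] 58.26841413974762 [ 0.9122687   0.25464707 -0.46285527] 9.35
```

View pics/g1.png

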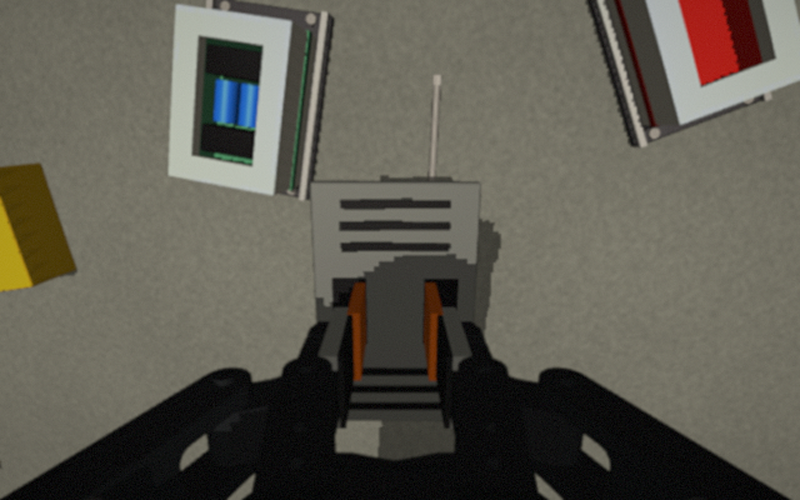

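The green unit is at upper left (white rim corners (178,7), (292,20), (275,195), (168,178)). The cover is held level between the pads. The motion stalled with a tilt, so I'm checking the joints.

Run:
```python
from h import *
o=get_obs();print(np.round(o["joint_pos"],3),np.round(o["joint_vel"],2),np.round(o["tau"],1));r=R.from_quat(o["tool_rot"]);print(r.as_matrix().round(3),o["eef_pos"])
```

```text
[-0.038  0.121 -0.107  1.344  0.115  3.141] [-0.01  0.01  0.01 -0.    0.   -0.  ] [  0.1 -32.3  25.5   0.1   0.4   0. ]
[[ 0.999 -0.037  0.003]
 [-0.037 -0.993  0.115]
 [-0.001 -0.115 -0.993]] [0.44293226 0.02165393 0.21503053]
```

Joint 6 is at its limit. Since the cover is symmetric under a half turn, I'll go round the other way (+168°). First I fit the green unit from this picture.

```bash
cat > gfit.py <<'E'
from h import *
RIM=np.array([[60,42],[60,-42],[-60,-42],[-60,42]])/1e3
MO=np.array([[42,24],[42,-24],[-42,-24],[-42,24]])/1e3
def gfit(p,rim,mo,q0,zfix=None):
    def P(q,A):
        z=q[2] if zfix is None else zfix
        return proj(p,R.from_euler('z',q[3]).apply(np.c_[A,0*A[:,:1]])+[q[0],q[1],z])
    f=lambda q:np.r_[(P(q,RIM)-rim).ravel(),(P(q,MO)-mo).ravel()]
    s=least_squares(f,q0,loss="soft_l1");print(s.x[:3].round(4),np.degrees(s.x[3]).round(2));print(f(s.x).round(1));return s.x
E
python3 - <<'E'
from gfit import *;import pickle
p,o=pickle.load(open("g1.pkl","rb"))
rim=np.array([[178,6],[293,20],[275,195],[168,178]])/1.25;mo=np.array([[200,37],[264,46],[252,165],[194,154]])/1.25
q=gfit(p,rim,mo,[.54,.145,.07,-.23]);gfit(p,rim,mo,[.54,.145,.07,-.23],.07)
E
```

```text
[0.5348 0.1562 0.0666] -11.74
[-0.4 -0.4 -0.6  1.4 -0.2 -0.3  1.8 -2.3 -0.2 -0.7  0.3 -0.2  1.4  1.1
 -0.6  1.1]
[0.5344 0.1547 0.0701] -11.72
[-1.  -1.1 -0.2  0.8  0.1  0.6  1.3 -1.6 -0.6 -1.1  0.5 -0.5  1.5  1.8
 -1.   1.8]
```

Emit:
{"fn": "drive_tool", "kwargs": {
  "increments": [
    [[0,0,0],[0,0,3.5],0.3],
    [[5,0,0],[0,0,7],0.3],
    [[5,0,0],[-3,0,5],0.3],
    [[5,0,0],[-3.6,0,5],0.3],
    [[10,5,0],[0,0,7],0.3],
    [[10,10,0],[0,0,7],0.3],
    [[10,10,0],[0,0,7],0.3],
    [[0,0,0],[0,0,0],0.3]
  ]
}}

```text
clock: 10.02
eef_pos: [0.4898, 0.0483, 0.2143]
tool_rot: [0.941, 0.338, -0.014, 0.003]
ft_force: [0.6, -1.0, -0.9]
grip_width: 0.0269
grasp_force: 58.3
```

Emit:
{"fn": "drive_tool", "kwargs": {
  "increments": [
    [[4,3,0],[0,0,5],0.3],
    [[8,6,0],[0,0,7],0.3],
    [[8,6,0],[0,0,7],0.3],
    [[8,6,0],[0,0,7],0.3],
    [[8,6,0],[0,0,7],0.3],
    [[8,6,0],[0,0,7],0.3],
    [[8,6,0],[0,0,7],0.3],
    [[8,6,0],[0,0,7],0.3]
  ]
}}

```text
clock: 10.68
eef_pos: [0.5479, 0.0915, 0.2145]
tool_rot: [0.686, 0.728, -0.012, 0.009]
ft_force: [0.8, 0.6, -1.3]
grip_width: 0.0265
grasp_force: 58.2
```

Emit:
{"fn": "drive_tool", "kwargs": {
  "increments": [
    [[8,6,0],[0,0,7],0.3],
    [[8,6,0],[0,0,7],0.3],
    [[8,6,0],[0,0,7],0.3],
    [[8,6,0],[0,0,7],0.3],
    [[8,6,0],[0,0,7],0.3],
    [[8,6,0],[0,0,7],0.3],
    [[8,4,0],[0,0,7],0.3],
    [[0,0,0],[0,0,7],0.3]
  ]
}}

```text
clock: 11.35
eef_pos: [0.6047, 0.132, 0.2139]
tool_rot: [0.263, 0.965, -0.006, 0.013]
ft_force: [-0.8, -0.6, -2.2]
grip_width: 0.0266
grasp_force: 58.3
```

Emit:
{"fn": "drive_tool", "kwargs": {
  "increments": [
    [[5,2,0],[0,0,7],0.3],
    [[0,0,0],[0,0,7],0.3],
    [[0,0,0],[0,0,3],0.3],
    [[0,0,0],[0,0,0],0.3]
  ]
}}

```text
clock: 11.68
eef_pos: [0.6085, 0.1331, 0.2143]
tool_rot: [0.121, 0.993, -0.004, 0.014]
ft_force: [0.1, -0.7, -0.4]
grip_width: 0.0271
grasp_force: 58.3
```

Run:
```python
from h import *
import pickle
p=camera("wrist");o=get_obs();pickle.dump((p,o),open("g2.pkl","wb"));r=R.from_quat(o["tool_rot"]).as_matrix();print(o["eef_pos"],r.round(4).tolist(),np.degrees(np.arctan2(r[1,0],r[0,0])),o["joint_pos"].round(2) if hasattr(o["joint_pos"],'round') else o["joint_pos"],o["clock"])
cr=proj(p,[[.5345,.155,.07]]);print("unit ctr px",cr)
d=silhouettes("dock_b",p);print([(round(x["conf"],2),np.round(x["bbox"],1).tolist()) for x in d[:3]])
cv2.imwrite("pics/g2.png",cv2.resize(p["image"][:,:,::-1],None,fx=1.25,fy=1.25,interpolation=cv2.INTER_CUBIC))
```

```text
[0.60845135 0.13313984 0.2144184 ] [[-0.9701, 0.2413, 0.0261], [0.241, 0.9704, -0.0115], [-0.0281, -0.0049, -0.9996]] 166.04647180168763 [ 0.22  0.47  0.37  1.45 -0.02  0.47] 11.7333
unit ctr px [[321.26122849  84.95085046]]
[(0.82, [266.1, 7.2, 376.0, 145.8]), (0.6, [3.6, 121.2, 127.9, 285.7])]
```

Run:
```python
from gfit import *;import pickle
p,o=pickle.load(open("g2.pkl","rb"))
im=p["image"];hsv=cv2.cvtColor(im,cv2.COLOR_RGB2HSV)
print(hsv[85,240:400:6,2].tolist());print(hsv[85,240:400:6,1].tolist());print(hsv[0:170:5,280,2].tolist(),hsv[0:170:5,321,2].tolist())
m=cv2.inRange(hsv,(0,0,150),(180,60,255));n,l,st,c=cv2.connectedComponentsWithStats(m);print([st[i].tolist() for i in range(1,n) if st[i,4]>300])
```

```text
[124, 131, 125, 127, 133, 107, 132, 129, 133, 102, 55, 83, 95, 80, 63, 85, 91, 72, 59, 133, 132, 130, 117, 99, 128, 134, 131]
[33, 35, 33, 34, 33, 31, 35, 32, 36, 33, 121, 227, 193, 233, 166, 225, 213, 234, 117, 36, 37, 33, 37, 36, 34, 34, 31]
[69, 72, 121, 128, 128, 130, 129, 130, 132, 129, 130, 133, 131, 130, 130, 129, 131, 131, 131, 130, 132, 132, 130, 130, 128, 193, 127, 130, 130, 69, 65, 66, 33, 16] [69, 69, 129, 128, 130, 132, 128, 60, 15, 19, 16, 13, 16, 37, 52, 54, 55, 58, 58, 65, 64, 57, 19, 9, 17, 21, 30, 81, 130, 77, 63, 68, 40, 20]
[[351, 6, 23, 45, 569], [158, 39, 31, 101, 322], [26, 123, 97, 112, 426], [0, 157, 79, 130, 3107]]
```

```bash
cat > mouth.py <<'E'
from gfit import *
def mouthfit(p,q0,z=.07,show=True):
    im=p["image"];hsv=cv2.cvtColor(cv2.GaussianBlur(im,(3,3),0),cv2.COLOR_RGB2HSV)
    P=lambda q:proj(p,R.from_euler('z',q[2]).apply(np.c_[MO,0*MO[:,:1]])+[q[0],q[1],z]).astype(np.float32)
    m=((hsv[...,2]<100)|(hsv[...,1]>90)).astype(np.uint8)
    g=np.zeros_like(m);cv2.fillPoly(g,[P(q0).astype(int)],1);g=cv2.dilate(g,np.ones((25,25)));m&=g
    m=cv2.morphologyEx(m,cv2.MORPH_OPEN,np.ones((5,5),np.uint8))
    n,l,st,c=cv2.connectedComponentsWithStats(m);k=1+st[1:,4].argmax();print("comp",st[k].tolist())
    ct=max(cv2.findContours((l==k).astype(np.uint8),cv2.RETR_EXTERNAL,cv2.CHAIN_APPROX_NONE)[0],key=len)
    ct=cv2.convexHull(ct)[:,0].astype(float)
    # dense hull
    d=np.vstack([np.linspace(a,b,max(2,int(np.hypot(*(b-a)))),endpoint=False) for a,b in zip(ct,np.roll(ct,-1,0))])
    f=lambda q:np.array([cv2.pointPolygonTest(P(q).reshape(-1,1,2),tuple(map(float,x)),True) for x in d])-.5
    s=least_squares(f,q0,loss="soft_l1",f_scale=.7,x_scale=[.01,.01,.05],diff_step=1e-3)
    print("mouth",s.x[:2].round(4),np.degrees(s.x[2]).round(2),"rms",np.sqrt((f(s.x)**2).mean()).round(2),np.abs(f(s.x)).max().round(1));print(P(s.x).round(1).tolist(),ct.round().astype(int).tolist());return s.x
E
python3 - <<'E'
from mouth import *;import pickle
p,o=pickle.load(open("g2.pkl","rb"));mouthfit(p,[.5345,.155,np.radians(-11.7)])
p,o=pickle.load(open("g1.pkl","rb"));mouthfit(p,[.5345,.155,np.radians(-11.7)])
E
```

```text
comp [292, 32, 60, 105, 5953]
mouth [0.5353 0.156 ] -12.2 rms 0.36 0.6
[[351.29998779296875, 135.10000610351562], [296.20001220703125, 136.60000610351562], [291.79998779296875, 32.70000076293945], [351.0, 30.899999618530273]] [[350, 32], [351, 33], [351, 134], [343, 135], [309, 136], [298, 136], [297, 135], [296, 126], [295, 105], [292, 39], [292, 35], [293, 33], [318, 32]]
comp [154, 30, 56, 101, 4698]
mouth [0.5352 0.1558] -11.91 rms 0.51 2.0
[[158.1999969482422, 27.600000381469727], [210.5, 35.5], [201.6999969482422, 133.0], [152.8000030517578, 124.0]] [[168, 30], [175, 31], [188, 33], [206, 36], [209, 37], [209, 43], [206, 79], [205, 90], [202, 120], [201, 126], [200, 130], [192, 130], [164, 125], [159, 124], [155, 123], [154, 122], [154, 117], [158, 43], [159, 30]]
```

```bash
cat > held.py <<'E'
from h import *
def heldfit(p,o,show=False):
    V=cv2.GaussianBlur(p["image"].max(2),(3,3),0).astype(float)
    far=[];L=[];Rr=[]
    def sub(a,i0,th):  # first index from i0 downward-in-list where a rises above th
        for i in range(len(a)-1):
            if a[i]<th<=a[i+1]:return i+(th-a[i])/(a[i+1]-a[i])
    for u in range(270,370,4):
        s=sub(V[160:100:-1,u],0,98)
        if s is not None:far.append((u,160-s))
    for v in range(152,200,3):
        s=sub(V[v,265:220:-1],0,98);t=sub(V[v,370:430],0,98)
        if s is not None:L.append((265-s,v))
        if t is not None:Rr.append((370+t,v))
    return [np.array(a) for a in(far,L,Rr)]
E
python3 - <<'E'
from held import *;import pickle
for n in("g1","g2"):
    p,o=pickle.load(open(n+".pkl","rb"));
    for a in heldfit(p,o):print(n,len(a),a.round(1).tolist())
    print(p["image"].max(2)[160:240:16,235:400:5].tolist())
E
```

```text
g1 25 [[270.0, 143.6], [274.0, 158.8], [278.0, 158.8], [282.0, 158.8], [286.0, 158.7], [290.0, 158.3], [294.0, 158.3], [298.0, 158.4], [302.0, 158.4], [306.0, 158.4], [310.0, 158.3], [314.0, 158.3], [318.0, 158.3], [322.0, 157.5], [326.0, 157.4], [330.0, 158.6], [334.0, 159.2], [338.0, 159.2], [342.0, 159.2], [346.0, 159.2], [350.0, 159.1], [354.0, 159.2], [358.0, 159.2], [362.0, 143.2], [366.0, 144.1]]
g1 3 [[244.9, 152.0], [244.6, 155.0], [244.3, 158.0]]
g1 8 [[390.9, 176.0], [395.2, 179.0], [394.5, 182.0], [397.8, 185.0], [400.2, 188.0], [400.5, 191.0], [400.7, 194.0], [400.5, 197.0]]
[[119, 141, 107, 121, 122, 123, 124, 121, 64, 62, 63, 43, 47, 46, 49, 49, 46, 45, 42, 65, 74, 75, 75, 74, 73, 95, 120, 117, 119, 116, 115, 119, 123], [124, 121, 120, 115, 123, 121, 121, 118, 111, 108, 111, 106, 79, 80, 78, 81, 80, 78, 110, 111, 110, 110, 110, 108, 111, 114, 117, 117, 119, 117, 80, 84, 116], [124, 122, 121, 103, 118, 119, 120, 120, 121, 113, 110, 111, 111, 108, 111, 110, 118, 119, 117, 119, 118, 118, 118, 120, 117, 119, 114, 116, 118, 114, 67, 62, 61], [123, 120, 118, 106, 119, 116, 1
[... 1194 characters left out ...]
135, 133, 133, 65, 65, 65, 68, 66, 32, 33, 28, 33, 34, 29, 37, 36, 40, 39, 38, 39, 35, 40, 40, 36, 38, 51, 65, 66, 65, 65, 128, 135, 135], [138, 130, 132, 65, 69, 67, 64, 64, 61, 59, 61, 60, 60, 62, 60, 57, 60, 59, 59, 60, 61, 60, 60, 62, 59, 64, 67, 68, 66, 66, 138, 138, 128], [138, 136, 136, 79, 66, 65, 61, 67, 65, 67, 65, 67, 66, 67, 65, 65, 64, 68, 67, 66, 65, 67, 67, 66, 67, 66, 65, 65, 65, 63, 126, 134, 130], [129, 136, 135, 108, 66, 65, 64, 67, 67, 66, 66, 65, 64, 67, 66, 66, 65, 64, 66, 65, 64, 67, 67, 68, 65, 66, 65, 67, 64, 69, 131, 135, 135], [136, 131, 135, 128, 64, 63, 46, 15, 14, 10, 17, 12, 67, 66, 64, 64, 65, 66, 67, 66, 67, 23, 13, 19, 13, 13, 22, 63, 64, 93, 138, 134, 133]]
```

Run:
```python
from held import *;import pickle
p,o=pickle.load(open("g2.pkl","rb"));far,L,Rr=heldfit(p,o);far=far[2:]
Rt=R.from_quat(o["tool_rot"]);tcp=np.array(o["eef_pos"])
flip=R.from_euler('x',180,degrees=True) # cover frame in tool frame: z up = -tool z
def X(q,A):
    A=np.array(A)/1e3;return Rt.apply((flip*R.from_euler('zyx',[q[3],q[4],q[5]])).apply(A)+q[:3]/1e3)+tcp
def dist(pt,a,b):
    d=(b-a)/np.linalg.norm(b-a);return (pt-a)@np.array([-d[1],d[0]])
def f(q,full=True):
    c=proj(p,X(q,[[50,31,4],[50,-31,4],[-20,31,4],[-20,-31,4]]))
    return np.r_[dist(far,c[0],c[1]),dist(L,c[0],c[2]),dist(Rr,c[1],c[3]),q[4]*50,q[5]*50]
s=least_squares(f,[0,0,-8,0,0,0]);q=s.x
print("cover in tool mm",q[:3].round(2),"yaw,pitch,roll deg",np.degrees(q[3:]).round(2),np.sqrt((f(q)**2).mean()).round(2),np.abs(f(q)).max())
G=X(q,[[0,0,0]])[0];ax=X(q,[[1000,0,0]])[0]-G;up=X(q,[[0,0,1000]])[0]-G
print("cover world",G.round(4),"yaw",np.degrees(np.arctan2(ax[1],ax[0])),"up",up.round(4),"tcp",tcp)
```

```text
cover in tool mm [-1.28 -0.47 -7.1 ] yaw,pitch,roll deg [-0.04  0.01 -0.02] 0.08 0.1613323139693069
cover world [0.6094 0.1325 0.2215] yaw 166.00859512319118 up [-0.0263  0.0112  0.9996] tcp [0.60845135 0.13313984 0.2144184 ]
```

Emit:
{"fn": "drive_tool", "kwargs": {
  "increments": [
    [[-15,5,-10],[0.35,0.8,1],0.3],
    [[-30,9,-20],[0.3,0.7,0.9],0.3],
    [[-29.3,9.6,-20],[0,0,0],0.3],
    [[0,0,-30],[0,0,0],0.3],
    [[0,0,-25],[0,0,0],0.3],
    [[0,0,-10],[0,0,0],0.3],
    [[0,0,0],[0,0,0],0.3],
    [[0,0,0],[0,0,0],0.3]
  ]
}}

```text
clock: 12.45
eef_pos: [0.5344, 0.1571, 0.1004]
tool_rot: [0.104, 0.995, 0.0, 0.0]
ft_force: [0.3, 0.2, -1.4]
grip_width: 0.0266
grasp_force: 58.3
```

```bash
cat > st.py <<'E'
from h import *
acc=[]
for i in range(4):
    camera("wrist");o=get_obs();acc.append(np.r_[o["eef_pos"],o["ft_force"],o["ft_torque"]])
a=np.mean(acc,0);r=R.from_quat(o["tool_rot"]).as_matrix();off=r@np.array([-1.28,-.47,-7.1])/1e3
print("tcp",a[:3].round(4),"cover",(a[:3]+off).round(4),"F",a[3:6].round(2),"M",a[6:].round(3),"yaw",np.degrees(np.arctan2(r[1,0],r[0,0])).round(2),"zax",r[:,2].round(4),"std",np.std(acc,0)[:6].round(4),o["grip_width"],o["clock"])
E
python3 st.py
```

```text
tcp [0.5357 0.1575 0.1018] cover [0.5369 0.1567 0.1089] F [ 0.47  0.2  -0.92] M [0.006 0.005 0.002] yaw 168.09 zax [ 0.0045  0.0019 -1.    ] std [2.000e-04 1.000e-04 3.000e-04 2.116e-01 3.495e-01 4.033e-01] 0.02655200908571411 12.65
```

Emit:
{"fn": "drive_tool", "kwargs": {
  "increments": [
    [[0,0,0],[0,0,0],0.3],
    [[0,0,0],[0,0,0],0.3],
    [[0,0,0],[0,0,0],0.3],
    [[0,0,0],[0,0,0],0.3],
    [[0,0,-10],[0,0,0],0.3],
    [[0,0,0],[0,0,0],0.3],
    [[0,0,0],[0,0,0],0.3],
    [[0,0,0],[0,0,0],0.3]
  ]
}}

```text
clock: 13.32
eef_pos: [0.5337, 0.1571, 0.0896]
tool_rot: [0.103, 0.995, 0.0, 0.0]
ft_force: [-0.5, 0.2, -1.2]
grip_width: 0.0269
grasp_force: 58.3
```

```bash
python3 st.py;python3 st.py
```

```text
tcp [0.5341 0.1573 0.0901] cover [0.5352 0.1565 0.0972] F [-0.13 -0.24 -1.13] M [ 0.022  0.011 -0.011] yaw 168.13 zax [ 0.0015  0.001  -1.    ] std [1.000e-04 0.000e+00 1.000e-04 2.635e-01 5.221e-01 2.467e-01] 0.027005235434839448 13.5167
tcp [0.5342 0.1573 0.0903] cover [0.5353 0.1565 0.0974] F [-0.24 -0.24 -0.61] M [ 0.014  0.023 -0.004] yaw 168.13 zax [ 1.4e-03  9.0e-04 -1.0e+00] std [0.     0.     0.     0.1772 0.6178 0.2624] 0.027091771910146424 13.7167
```

Emit:
{"fn": "drive_tool", "kwargs": {
  "increments": [
    [[0,-0.5,-5],[0,0,0],0.3],
    [[0,0,-5],[0,0,0],0.3],
    [[0,0,-3],[0,0,0],0.3],
    [[0,0,0],[0,0,0],0.3],
    [[0,0,0],[0,0,0],0.3]
  ]
}}

```text
clock: 14.13
eef_pos: [0.5336, 0.1566, 0.0766]
tool_rot: [0.103, 0.995, 0.0, -0.0]
ft_force: [-0.3, 0.0, -1.0]
grip_width: 0.0271
grasp_force: 58.3
```

Emit:
{"fn": "drive_tool", "kwargs": {
  "increments": [
    [[0,0,-1.5],[0,0,0],0.3],
    [[0,0,-1],[0,0,0],0.3],
    [[0,0,0],[0,0,0],0.3]
  ]
}}

```text
clock: 14.38
eef_pos: [0.534, 0.1567, 0.0745]
tool_rot: [0.103, 0.995, 0.0, 0.0]
ft_force: [-0.1, 0.9, -1.0]
grip_width: 0.0266
grasp_force: 58.3
```

Emit:
{"fn": "drive_tool", "kwargs": {
  "increments": [
    [[0,0,-1],[0,0,0],0.3],
    [[0,0,-0.5],[0,0,0],0.3],
    [[0,0,0],[0,0,0],0.3]
  ]
}}

```text
clock: 14.63
eef_pos: [0.534, 0.1567, 0.0731]
tool_rot: [0.103, 0.995, 0.0, 0.0]
ft_force: [0.4, 0.5, -0.7]
grip_width: 0.0267
grasp_force: 58.3
```

```bash
python3 st.py
```

```text
tcp [0.5341 0.1567 0.0732] cover [0.5352 0.156  0.0803] F [-0.01  0.12 -1.47] M [ 0.002 -0.012  0.012] yaw 168.13 zax [ 1.3e-03  9.0e-04 -1.0e+00] std [0.     0.     0.     0.3151 0.4189 0.7619] 0.026836176616003952 14.8333
```

Emit:
{"fn": "drive_tool", "kwargs": {
  "increments": [
    [[0,0,-1],[0,0,0],0.3],
    [[0,0,0],[0,0,0],0.3]
  ]
}}

```text
clock: 15.0
eef_pos: [0.534, 0.1567, 0.072]
tool_rot: [0.103, 0.995, 0.0, 0.0]
ft_force: [-0.6, -0.0, -1.4]
grip_width: 0.0268
grasp_force: 58.3
```

Emit:
{"fn": "drive_tool", "kwargs": {
  "increments": [
    [[0,0,-1],[0,0,0],0.3],
    [[0,0,0],[0,0,0],0.3]
  ]
}}

```text
clock: 15.17
eef_pos: [0.5339, 0.1567, 0.0709]
tool_rot: [0.103, 0.995, 0.0, 0.0]
ft_force: [-0.8, -0.6, -1.0]
grip_width: 0.0267
grasp_force: 58.3
```

Emit:
{"fn": "drive_tool", "kwargs": {
  "increments": [
    [[0,0,-1],[0,0,0],0.3],
    [[0,0,0],[0,0,0],0.3]
  ]
}}

```text
clock: 15.33
eef_pos: [0.5339, 0.1567, 0.0699]
tool_rot: [0.103, 0.995, 0.0, 0.0]
ft_force: [-0.3, -0.1, -1.4]
grip_width: 0.0271
grasp_force: 58.3
```

```bash
python3 st.py
```

```text
tcp [0.534  0.1567 0.0701] cover [0.5352 0.156  0.0772] F [ 0.2   0.08 -1.  ] M [-0.01   0.012  0.008] yaw 168.13 zax [ 1.2e-03  9.0e-04 -1.0e+00] std [1.000e-04 0.000e+00 0.000e+00 4.230e-02 4.736e-01 5.663e-01] 0.02676689389608902 15.5333
```

Emit:
{"fn": "drive_tool", "kwargs": {
  "increments": [
    [[0,0,-1],[0,0,0],0.3],
    [[0,0,-1],[0,0,0],0.3],
    [[0,0,0],[0,0,0],0.3]
  ]
}}

```text
clock: 15.78
eef_pos: [0.5339, 0.1567, 0.0679]
tool_rot: [0.103, 0.995, 0.0, 0.0]
ft_force: [0.4, -0.3, -1.4]
grip_width: 0.0268
grasp_force: 58.3
```

Emit:
{"fn": "drive_tool", "kwargs": {
  "increments": [
    [[0,0,-1],[0,0,0],0.3],
    [[0,0,-1],[0,0,0],0.3],
    [[0,0,0],[0,0,0],0.3]
  ]
}}

```text
clock: 16.03
eef_pos: [0.5339, 0.1567, 0.0659]
tool_rot: [0.103, 0.995, 0.0, 0.0]
ft_force: [0.1, 0.0, -1.0]
grip_width: 0.0268
grasp_force: 58.3
```

Emit:
{"fn": "drive_tool", "kwargs": {
  "increments": [
    [[0,0,-1],[0,0,0],0.3],
    [[0,0,0],[0,0,0],0.3]
  ]
}}

```text
clock: 16.2
eef_pos: [0.5341, 0.1567, 0.0652]
tool_rot: [0.103, 0.995, 0.001, 0.001]
ft_force: [-0.1, -0.4, 1.0]
grip_width: 0.027
grasp_force: 58.6
```

```bash
python3 st.py
```

```text
tcp [0.5341 0.1567 0.0653] cover [0.5352 0.156  0.0724] F [ 0.08 -0.12  0.67] M [-0.032  0.123  0.003] yaw 168.13 zax [ 1.3e-03  9.0e-04 -1.0e+00] std [0.     0.     0.     0.4811 0.2251 0.3216] 0.026875930497614237 16.4
```

The carrier has been met. Pressing home.

Emit:
{"fn": "drive_tool", "kwargs": {
  "increments": [
    [[0,0,-1],[0,0,0],0.3],
    [[0,0,0],[0,0,0],0.3]
  ]
}}

```text
clock: 16.57
eef_pos: [0.5341, 0.1568, 0.0642]
tool_rot: [0.103, 0.995, 0.001, 0.001]
ft_force: [-0.6, -0.1, 1.1]
grip_width: 0.0267
grasp_force: 58.8
```

Emit:
{"fn": "drive_tool", "kwargs": {
  "increments": [
    [[0,0,-1],[0,0,0],0.3],
    [[0,0,0],[0,0,0],0.3]
  ]
}}

```text
clock: 16.73
eef_pos: [0.5342, 0.1567, 0.0633]
tool_rot: [0.103, 0.995, 0.001, 0.001]
ft_force: [-1.1, -0.1, 1.9]
grip_width: 0.0268
grasp_force: 59.1
```

Emit:
{"fn": "drive_tool", "kwargs": {
  "increments": [
    [[0,0,-0.7],[0,0,0],0.3],
    [[0,0,0],[0,0,0],0.3]
  ]
}}

```text
clock: 16.9
eef_pos: [0.5342, 0.1568, 0.0626]
tool_rot: [0.103, 0.995, 0.001, 0.001]
ft_force: [-1.2, -0.2, 3.1]
grip_width: 0.0268
grasp_force: 59.2
```

```bash
python3 st.py
```

```text
tcp [0.5341 0.1568 0.0626] cover [0.5353 0.156  0.0697] F [-1.21 -0.58  2.73] M [-0.092  0.248 -0.011] yaw 168.13 zax [ 0.0014  0.001  -1.    ] std [0.     0.     0.     0.5452 0.42   0.307 ] 0.026878705426733773 17.1
```

Emit:
{"fn": "drive_tool", "kwargs": {
  "increments": [
    [[0,0,-0.5],[0,0,0],0.3],
    [[0,0,0],[0,0,0],0.3]
  ]
}}

```text
clock: 17.27
eef_pos: [0.5342, 0.1567, 0.062]
tool_rot: [0.103, 0.995, 0.001, 0.001]
ft_force: [-1.8, -0.2, 4.4]
grip_width: 0.0268
grasp_force: 59.3
```

Emit:
{"fn": "drive_tool", "kwargs": {
  "increments": [
    [[0,0,-0.5],[0,0,0],0.3],
    [[0,0,0],[0,0,0],0.3]
  ]
}}

```text
clock: 17.43
eef_pos: [0.5342, 0.1568, 0.0616]
tool_rot: [0.103, 0.995, 0.001, 0.001]
ft_force: [-1.6, 1.2, 3.5]
grip_width: 0.0268
grasp_force: 59.5
```

Emit:
{"fn": "drive_tool", "kwargs": {
  "increments": [
    [[0,0,-0.5],[0,0,0],0.3],
    [[0,0,0],[0,0,0],0.3]
  ]
}}

```text
clock: 17.6
eef_pos: [0.5342, 0.1568, 0.0615]
tool_rot: [0.103, 0.995, 0.001, 0.001]
ft_force: [-2.5, -0.9, 6.9]
grip_width: 0.027
grasp_force: 60.1
```

```bash
python3 st.py
```

```text
tcp [0.5342 0.1568 0.0615] cover [0.5353 0.1561 0.0686] F [-2.75 -0.52  6.88] M [-0.163  0.493 -0.02 ] yaw 168.14 zax [ 0.0017  0.001  -1.    ] std [0.     0.     0.     0.5397 0.2394 0.1766] 0.02688530459350753 17.8
```

Emit:
{"fn": "drive_tool", "kwargs": {
  "increments": [
    [[0,0,-0.5],[0,0,0],0.3],
    [[0,0,0],[0,0,0],0.3]
  ]
}}

```text
clock: 17.97
eef_pos: [0.5342, 0.1568, 0.0615]
tool_rot: [0.103, 0.995, 0.001, 0.001]
ft_force: [-2.8, -1.0, 9.9]
grip_width: 0.0267
grasp_force: 60.7
```

Emit:
{"fn": "drive_tool", "kwargs": {
  "increments": [
    [[0,0,-0.5],[0,0,0],0.3],
    [[0,0,0],[0,0,0],0.3]
  ]
}}

```text
clock: 18.13
eef_pos: [0.5342, 0.1568, 0.0615]
tool_rot: [0.103, 0.995, 0.001, 0.001]
ft_force: [-4.4, -1.3, 11.4]
grip_width: 0.027
grasp_force: 61.3
```

```bash
python3 st.py
```

```text
tcp [0.5343 0.1568 0.0615] cover [0.5354 0.1561 0.0686] F [-4.35 -1.6  11.79] M [-0.271  0.904 -0.011] yaw 168.13 zax [ 0.0024  0.0012 -1.    ] std [0.    0.    0.    0.597 0.461 0.516] 0.026898751822689315 18.3333
```

Home: the flange is seated with a stiff 13 N. Now I open gradually, keeping light downward pressure.

Emit:
{"fn": "drive_tool", "kwargs": {
  "increments": [
    [[0,0,0],[0,0,0],0.35],
    [[0,0,0],[0,0,0],0.38],
    [[0,0,0],[0,0,0],0.4],
    [[0,0,0],[0,0,0],0.4]
  ]
}}

```text
clock: 18.67
eef_pos: [0.5342, 0.1569, 0.0601]
tool_rot: [0.103, 0.995, 0.001, 0.001]
ft_force: [-2.4, 1.0, 5.2]
grip_width: 0.0342
grasp_force: 9.8
```

```bash
python3 st.py
```

```text
tcp [0.5342 0.1569 0.0601] cover [0.5353 0.1562 0.0672] F [-2.02  0.34  5.42] M [-0.021  0.406  0.013] yaw 168.14 zax [ 0.0014  0.0012 -1.    ] std [0.     0.     0.     0.5781 0.5035 0.2612] 0.0337515687620187 18.8667
```

Emit:
{"fn": "drive_tool", "kwargs": {
  "increments": [
    [[0,0,-1],[0,0,0],0.4],
    [[0,0,-0.5],[0,0,0],0.42],
    [[0,0,-0.5],[0,0,0],0.43],
    [[0,0,0],[0,0,0],0.44],
    [[0,0,0],[0,0,0],0.44]
  ]
}}

```text
clock: 19.28
eef_pos: [0.5346, 0.1571, 0.0592]
tool_rot: [0.103, 0.995, 0.001, 0.001]
ft_force: [-3.0, -0.4, 9.7]
grip_width: 0.0377
grasp_force: 7.9
```

Emit:
{"fn": "drive_tool", "kwargs": {
  "increments": [
    [[0,0,-0.5],[0,0,0],0.46],
    [[0,0,-0.5],[0,0,0],0.48],
    [[0,0,0],[0,0,0],0.5],
    [[0,0,0],[0,0,0],0.5]
  ]
}}

```text
clock: 19.62
eef_pos: [0.5349, 0.1569, 0.0576]
tool_rot: [0.103, 0.995, 0.001, 0.001]
ft_force: [-1.0, -0.2, 7.2]
grip_width: 0.0429
grasp_force: 4.9
```

Emit:
{"fn": "drive_tool", "kwargs": {
  "increments": [
    [[0,0,0],[0,0,0],0.6],
    [[0,0,0],[0,0,0],0.8],
    [[0,0,0],[0,0,0],0.8],
    [[0,0,0],[0,0,0],0.8],
    [[0,0,0],[0,0,0],0.8]
  ]
}}

```text
clock: 20.03
eef_pos: [0.5338, 0.1567, 0.0564]
tool_rot: [0.103, 0.995, 0.0, 0.0]
ft_force: [0.4, -0.6, -0.9]
grip_width: 0.0684
grasp_force: 0.0
```

```bash
python3 st.py
```

```text
tcp [0.534  0.1567 0.0567] cover [0.5351 0.156  0.0638] F [-0.23 -0.37  0.39] M [0.01  0.007 0.002] yaw 168.13 zax [ 1.e-03  8.e-04 -1.e+00] std [1.000e-04 0.000e+00 1.000e-04 4.827e-01 1.608e-01 4.401e-01] 0.06851370577498138 20.2333
```

Released: the tabs followed out to 42.9 mm at 4.9 N, so they were nearly fully out. I'll retreat and verify.

Emit:
{"fn": "drive_tool", "kwargs": {
  "increments": [
    [[0,0,5],[0,0,0],0.8],
    [[0,0,15],[0,0,0],0.9],
    [[0,0,30],[0,0,0],1],
    [[0,0,35],[0,0,0],1],
    [[20,-4,35],[0,0,0],1],
    [[30,-6,20],[0,0,0],1],
    [[0,0,0],[0,0,0],1],
    [[0,0,0],[0,0,0],1]
  ]
}}

```text
clock: 20.9
eef_pos: [0.5864, 0.1467, 0.1989]
tool_rot: [0.104, 0.995, 0.001, 0.003]
ft_force: [0.0, 0.5, -0.9]
grip_width: 0.0851
grasp_force: 0.0
```

Run:
```python
from h import *
import pickle
p=camera("wrist");o=get_obs();pickle.dump((p,o),open("e1.pkl","wb"));print(o["eef_pos"],o["ft_force"],o["clock"])
hsv=cv2.cvtColor(p["image"],cv2.COLOR_RGB2HSV);m=cv2.inRange(hsv,(4,120,50),(25,255,255));n,l,st,c=cv2.connectedComponentsWithStats(m);print("orange",[(st[i].tolist(),c[i].round(1).tolist()) for i in range(1,n) if st[i,4]>15])
d=silhouettes("cover",p);print([(round(x["conf"],2),np.round(x["bbox"],1).tolist()) for x in d])
q=[.5353,.156,.0715,np.radians(-12)]
g=lambda X,z0:proj(p,R.from_euler('z',q[3]).apply(np.array(X)/1e3)+[q[0],q[1],z0]).round(1).tolist()
for z0 in(.0715,.082):
    print(z0,"flange",g([[50,31,4],[50,-31,4],[-50,-31,4],[-50,31,4.]],z0))
    for t in(0,3.5):print(" tab tops outer t",t,g([[12,22.5-t,34],[-12,22.5-t,34],[12,-22.5+t,34],[-12,-22.5+t,34.]],z0))
```

```text
[0.58425071 0.14655892 0.19712838] [-1.70205354  0.17431316 -0.75550866] 20.95
orange [([537, 0, 92, 28, 1095], [564.2, 10.2]), ([283, 105, 8, 35, 271], [286.5, 122.1]), ([337, 105, 9, 36, 267], [341.0, 122.3]), ([194, 259, 105, 122, 7179], [241.5, 324.2])]
[(0.62, [273.9, 53.8, 352.2, 180.9]), (0.4, [258.7, 40.5, 371.9, 201.3])]
0.0715 flange [[350.6, 181.3], [277.2, 181.2], [274.0, 55.2], [354.0, 55.4]]
 tab tops outer t 0 [[344.4, 139.7], [345.2, 106.2], [283.3, 139.6], [282.6, 106.1]]
 tab tops outer t 3.5 [[339.7, 139.7], [340.3, 106.2], [288.1, 139.6], [287.5, 106.1]]
0.082 flange [[351.8, 184.1], [275.9, 184.0], [272.5, 53.5], [355.5, 53.7]]
 tab tops outer t 0 [[345.6, 141.3], [346.4, 106.5], [282.1, 141.2], [281.3, 106.3]]
 tab tops outer t 3.5 [[340.7, 141.3], [341.4, 106.4], [287.0, 141.2], [286.4, 106.3]]
```

Tab outer edges at columns 283 and 346 match zero travel, and the flange outline matches a latched height of 71.5 mm. Handing in.

```bash
python3 -c "
from workcell import *
print(job_done())"
```

```text
the job is handed in; nothing more can be done
None
```

The cover is off the red-banded unit and latched on the green-banded one. The last wrist picture shows both tabs sprung out and the flange at latched height. I handed the job in with the arm clear, after about 21 s on the clock; no verdict was returned.

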